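# Load three kraft tape rolls onto a skewer and hang them in the stand

### The job

Take the wooden skewer by its grip out of the stand, slide it from the rack's open end through all three rolls of tape, and push the rolls together with the skewer's shoulder until you feel them press against the sprung end board - a firm but gentle press of about 10 N kept up for about a second, never more than 18 N on the cardboard. Ease off, lift the three rolls off the rack as one stack and lay the skewer back in both notches of its stand with the rolls hanging between the posts, then let go; do not shift the other things on the bench.

Things in the scene. Friction and masses are not known exactly. Their poses are not given: they have to be found in the camera images.
- skewer: Wooden skewer, 0.1 kg, lying in the stand. Origin on the rod's axis at the shoulder's front face; z up. Ahead (its own -y): rod 18 mm diameter for 112 mm, then a 13 mm taper to a 6 mm point. Behind (+y): shoulder disc 32 mm diameter, 8 mm thick; 18 mm round neck from 8 to 48 mm; flat-sided grip from 48 to 108 mm.
- skewer_grip (a point): Middle of the skewer's grip, 78 mm behind the skewer's origin (+y) and 4 mm below the rod's axis; axes as the skewer's. The grip is 20 mm wide (x), 60 mm long (y), 32 mm tall.
- skewer_tip (a point): The skewer's point, 125 mm ahead (-y) of the skewer's origin.
- stand: Wooden stand fixed to the bench, origin mid-underside. Base 70 x 150 x 12 mm; two posts 10 mm thick at y = +61 and -61 mm, each with an open 90-degree V-notch, 48 mm wide and topping out at z = 71 mm. An 18 mm rod rests in them along y with its axis at z = 60 mm.
- stand_seat (a point): Where the skewer's origin belongs in the stand (0, 33, 60 mm in its frame; 11 mm either way along y is fine): neck in the +y post, rod in the -y post, point to the stand's -y.
- rack: Wooden roll rack fixed to the bench, 76 mm wide, running 160 mm along its own -y from its open near end. Origin under the middle of that end. Floor at z = 25 mm; two low aluminium rails (inner faces 43 mm apart, tops at z = 34 mm) keep the rolls from rolling. Three rolls stand in it in a row, bores along y.
- rack_far (a point): Middle of the rack's far end, floor height. Ahead of it a sprung end board, top 50 mm above the floor, forked (slot 28 mm wide, open upward: the rod passes through and lifts out). Its face stands 90 to 114 mm from the near end, different each time and not reported; its springs yield 1 mm per 3 N, at most 16 mm.
- roll_a: Roll of kraft tape nearest the rack's open end: outside 58 mm, bore 25 mm, 24 mm wide, about 60 g, standing on edge. Origin: centre of the bore, 54 mm above the bench; y along the bore.
- roll_b: The middle roll, same as roll_a. Origin: centre of the bore. Gaps of some mm separate neighbouring rolls.
- roll_c: The farthest roll, same as roll_a. Origin: centre of the bore. A gap of 3 to 30 mm separates it from the end board.
- tape_wide: Bystander: a loose wide roll of tape, 100 mm across, 48 mm high, hole 76 mm, lying flat; origin in the middle of its underside.
- block: Bystander: a loose wooden block, 60 x 90 x 40 mm; origin in the middle of its underside.
- cup: Bystander: a loose ceramic cup of markers, 76 mm across, 95 mm high (markers stick out to 155 mm); origin in the middle of its underside.
- clamp: Bystander: a loose stainless steel bar clamp lying flat, about 190 mm long, 20 mm high; origin in the middle of its underside.
- mug: Bystander: a loose ceramic mug, 84 mm across, 95 mm high; origin in the middle of its underside.
Mind the look-alikes: they are no part of the job. Leave any purple look-alike of the stand alone. What is shaped like the roll_b but green is not meant.

How it is judged:
On the way, in this order (a step that is already met when the one before it is completed fails the run):
1. the skewer's rod is through the bores of all three rolls (y of roll_a in the frame of skewer between -0.115 and 0 m and x of roll_a in the frame of skewer between -0.007 and 0.007 m and z of roll_a in the frame of skewer between -0.009 and 0.007 m and y of roll_b in the frame of skewer between -0.115 and 0 m and x of roll_b in the frame of skewer between -0.007 and 0.007 m and z of roll_b in the frame of skewer between -0.009 and 0.007 m and y of roll_c in the frame of skewer between -0.115 and 0 m and x of roll_c in the frame of skewer between -0.007 and 0.007 m and z of roll_c in the frame of skewer between -0.009 and 0.007 m), for 0.1 s.
2. the rolls are pressed together against the end board with 6 to 18 N for 0.3 s (contact force between roll_a and roll_b between 6 and 18 N and contact force between roll_b and roll_c above 5 N), for 0.3 s.
3. all three rolls are lifted clear of the rack on the skewer (y of roll_a in the frame of skewer between -0.1 and -0.004 m and x of roll_a in the frame of skewer between -0.007 and 0.007 m and z of roll_a in the frame of skewer between -0.009 and 0.007 m and y of roll_b in the frame of skewer between -0.1 and -0.004 m and x of roll_b in the frame of skewer between -0.007 and 0.007 m and z of roll_b in the frame of skewer between -0.009 and 0.007 m and y of roll_c in the frame of skewer between -0.1 and -0.004 m and x of roll_c in the frame of skewer between -0.007 and 0.007 m and z of roll_c in the frame of skewer between -0.009 and 0.007 m and height (world z) of each of roll_a, roll_b, roll_c above 0.085 m), for 0.1 s.
At the end, for the whole second after the job is handed in: Skewer in both notches of the stand, point to its -y (origin within 6 mm sideways, 14 to 52 mm along +y, axis 55 to 66 mm high, within 0.08 rad); all three rolls hang on its rod, centres 6 to 80 mm ahead of the shoulder; everything at rest (y of roll_a in the frame of skewer between -0.08 and -0.006 m and x of roll_a in the frame of skewer between -0.007 and 0.007 m and z of roll_a in the frame of skewer between -0.009 and 0.007 m and y of roll_b in the frame of skewer between -0.08 and -0.006 m and x of roll_b in the frame of skewer between -0.007 and 0.007 m and z of roll_b in the frame of skewer between -0.009 and 0.007 m and y of roll_c in the frame of skewer between -0.08 and -0.006 m and x of roll_c in the frame of skewer between -0.007 and 0.007 m and z of roll_c in the frame of skewer between -0.009 and 0.007 m and x of skewer in the frame of stand between -0.006 and 0.006 m and y of skewer in the frame of stand between 0.014 and 0.052 m and z of skewer in the frame of stand between 0.055 and 0.066 m and angle between the y axis of skewer and the y axis of stand, either way round below 0.08 rad and linear speed of each of roll_a, roll_b, roll_c, skewer below 0.03 m/s); the robot touches nothing.
It fails at once if a roll is pushed with more than 18 N (contact force between any of roll_a, skewer and roll_b above 18 N or contact force between any of roll_b, skewer and roll_c above 18 N or contact force between skewer and roll_a above 18 N).
It fails at once if another thing on the bench is shifted by more than 20 mm (distance of any of tape_wide, block, cup, clamp, mug from where it was at the start of the episode above 0.02 m).
It also fails if it takes over 61 s, if anything falls off the work surface, if the arm or the gripper's body presses on something with over 40 N, if the wrist force passes 120 N, or if a joint passes its speed limit or range.

### The arm

A 6-joint arm with a two-finger parallel gripper is mounted at the origin on the work surface. World frame = base frame: x ahead of the robot, y to its left, z up, the work surface at z = 0. Lengths are in m, angles in rad, forces in N, time in s.
With the tool pointing down it reaches from about 0.4 to 0.825 m from the base axis. Payload 7 kg.
Tool frame: the origin (TCP) lies at the centre of the arm's flange, where the gripper is bolted on; the fingertips stand 178 mm ahead of it and the grasp point (between the pads) lies ahead of it (tcp_to_grasp is the z of the grasp point in the tool frame, in m); z points along the fingers, x is the direction in which the jaws open and shut, and the axes are right-handed (so a half turn about z gives the same grasp; the last joint's range is limited). The gripper opens to 88 mm and grips with 3 to 60 N. Pads are 19 mm wide; open, the fingers measure 130 mm over their backs; the gripper's body (78 mm by 193 mm) begins 47 mm behind the grasp point.
Start: joints at [-1.04, 0.359, 0.012, 0, -1.224, -0.288], TCP at [0.162, -0.655, 0.405] pointing down, gripper open.
Joint ranges: [-3.07, 3.07], [-1.43, 2.12], [-1.02, 1.25], [-3.03, 1.67], [-3.05, -0], [-3.03, 3.03]. Speed limits (rad/s): [2.39, 2.39, 3.01, 3.14, 3.14, 3.14].

### API

Orientations are given as [roll, pitch, yaw] about the fixed x, y, z axes, in that order (R = Rz(yaw) Ry(pitch) Rx(roll)).
In Python, from station import get_state, grab_frame, job_done, tcp_to_grasp gives the robot as it stands.
- The arm moves only by the tool drive_tool, never from a script. Its argument "moves" is a list of rows, each a list of 7 numbers: the shift along the tool's x, y, z in mm, then the turn, a rotation vector about the tool's x, y, z in degrees, then the closure, from -1 (fully open) to 1 (shut), so that 0 is half open. In form: [[dx, dy, dz, ax, ay, az, claw], ...]. A call has 1 to 12 rows; each row is the pose to reach, as a shift and turn from the pose commanded when the call began, along the tool's axes at that moment; what a row does not reach only later rows make up. A row lasts 1/8 s, in which the tool goes at most 62.5 mm and 10.7 degrees, less where a joint would pass 70% of its speed; a pose out of reach is approached as far as the arm can. A call with a gripper value outside its range is refused whole. The fingers move at their own pace and stop on an object; "grip_force" is the grip in N (left out, the last holds). Time passes only in rows, so rows that repeat a pose let the fingers close. It gives the time, the measured TCP pose, the force and the opening at its end, in the units of the state.
- get_state(): the state, without advancing time (a new reading comes with each control period).
- grab_frame(name): name is "side" or "top" or "wrist"; returns a dict with "img" (384x512x3 uint8, red, green, blue), "range_z" (384x512 float32, m along the optical axis (not along the pixel's ray), 0 where there is no reading), "fovy" (degrees; the focal length in pixels is half the picture's height over the tangent of half this angle, whatever the lens; pixels are square), "cx", "cy" (the principal point, pixels), "k1" (the pictures are not rectified: a ray, as slopes to the right and down, at radius r is drawn at 1 + k1 r^2 times it, then the intrinsics apply), "rvec" (rotation vector, rad) and "tvec" (3), from world to camera coordinates, as OpenCV has them. Camera axes: x right, y down, z forward; pixel columns grow to the right and rows downward; lengths in m; the calibration is good to about 2 mm. A picture is of the moment at which its call begins.
- job_done(): hands the job in, once; it reports no verdict.
The state is a dict: "t": time; "q": joint angles; "qd": joint speeds; "joint_efforts": joint torques, N m; "eef_pos": TCP position; "ee_rot": TCP orientation; "force": force on the tool from outside, world axes, zero at the start; "moment": the same for the moment, N m; "width": finger opening in m.
Only numpy, scipy, OpenCV 4.12 (cv2) and the standard library are available. Lean on these libraries where they do the work, as an engineer would, in place of code of your own. Each camera call takes 0.05 s, during which the arm holds its last target. There are 200 camera calls.

## Working session

There is one attempt and no reset: what is moved stays moved. The work goes in short steps, Python scripts to look and compute and a tool call to move; the robot and the scene stay as the last step left them, time stands still between calls to the robot, and variables do not carry over. Pictures are saved under pics/ and viewed, about 8 in all and at most 12, crops included, and the job is handed in when it is done.

Besides the shell and the picture viewer there is one more tool, called after "Emit:" in YAML: its name, and indented under it one key for each argument. drive_tool: Moves the arm, as the interface text tells. Its arguments: {"type":"object","properties":{"moves":{"type":"array"},"grip_force":{"type":"number"}},"required":["moves"]}

```bash
mkdir -p pics; ls; python3 - <<'E'
from station import *
import cv2,numpy as np
print(get_state(), tcp_to_grasp)
for n in ["side","top"]:
    f=grab_frame(n); np.savez(f'{n}0.npz',**f); cv2.imwrite(f'pics/{n}0.png',f['img'][...,::-1]); print({k:f[k] for k in f if k not in('img','range_z')})
a=[cv2.imread(f'pics/{n}0.png') for n in("top","side")]
cv2.imwrite('pics/both.png',cv2.resize(np.vstack(a),None,fx=.78,fy=.78))
E
```

```text
pics
{'t': 0.0, 'q': array([-1.03990914e+00,  3.59411481e-01,  1.10434885e-02, -3.47381892e-04,
       -1.22408998e+00, -2.88108402e-01]), 'qd': array([ 3.42130043e-04,  1.05321902e-03, -4.31433271e-05, -1.12279847e-03,
        1.21501749e-04, -4.34236701e-04]), 'joint_efforts': array([ 1.03608563e-03, -5.82722104e+01,  2.93054903e+01,  6.99698836e+00,
        7.00484510e-03, -2.01254147e-04]), 'eef_pos': array([ 0.16222813, -0.65501547,  0.40370033]), 'ee_rot': array([-3.14143357e+00, -1.68595501e-03,  1.81345666e+00]), 'force': array([-0.11665469,  0.39868593, -0.22315294]), 'moment': array([-0.00971215,  0.05686507, -0.00953625]), 'width': 0.08756359534585383} 0.1593
{'fovy': 42.95228098763459, 'cx': 256.8702574633256, 'cy': 190.94582705599606, 'k1': -0.11440920396435454, 'rvec': array([ 0.77619282, -2.5052836 ,  1.23483443]), 'tvec': array([0.40282568, 0.27119401, 0.86141964])}
{'fovy': 53.75058261337246, 'cx': 249.5087941826635, 'cy': 188.11164031776775, 'k1': -0.06301448999634895, 'rvec': array([ 2.17411519, -2.14044082,  0.11153445]), 'tvec': array([-0.05409678,  0.53886056,  0.97392667])}
```

View pics/top0.png

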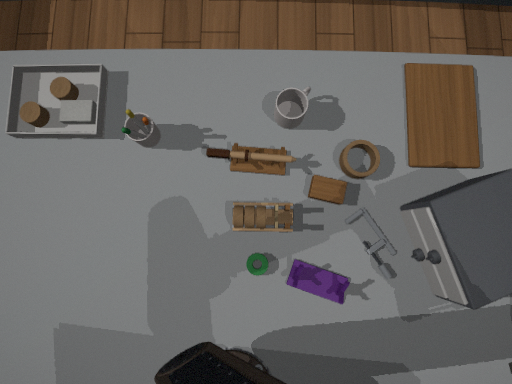

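View pics/side0.png

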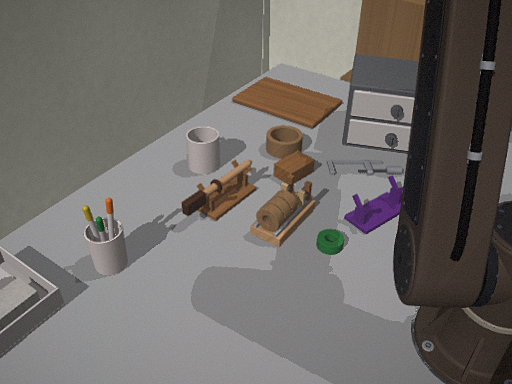

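The top view shows the skewer in its brown stand (grip at 218,153, tip at 293,158). Below it is the rack with three rolls (238–270,216) and the fork at 287. Look-alikes are the purple stand (318,281) and the green roll (257,264).

```bash
cat > h.py <<'E'
import numpy as np,cv2
from station import *
def load(n): return dict(np.load(n))
def cam(f):
    fl=f['img'].shape[0]/2/np.tan(np.radians(float(f['fovy']))/2)
    K=np.array([[fl,0,float(f['cx'])],[0,fl,float(f['cy'])],[0,0,1]]); d=np.array([float(f['k1']),0,0,0,0])
    return K,d,cv2.Rodrigues(f['rvec'])[0],f['tvec']
def cloud(f):
    K,d,R,t=cam(f); h,w=f['range_z'].shape
    uv=np.stack(np.meshgrid(np.arange(w),np.arange(h)),-1).reshape(-1,1,2).astype(float)
    n=cv2.undistortPoints(uv,K,d).reshape(-1,2); z=f['range_z'].reshape(-1,1)
    P=(np.hstack([n*z,z])-t)@R
    P[z[:,0]==0]=np.nan
    return P.reshape(h,w,3)
def onplane(f,uv,z0):
    K,d,R,t=cam(f); n=cv2.undistortPoints(np.array(uv,float).reshape(-1,1,2),K,d).reshape(-1,2)
    r=np.hstack([n,np.ones((len(n),1))])@R; c=-t@R
    return c+r*((z0-c[2])/r[:,2])[:,None]
E
python3 - <<'E'
from h import *
f=load('top0.npz');P=cloud(f)
for uv in [(100,300),(190,200),(350,220)]: print(uv,P[uv[1],uv[0]].round(4))
uv=[(208,153),(230,155),(232,155),(293,159),(228,216),(293,216)]
print(onplane(f,uv,.06).round(3))
im=f['img'][130:245,195:330]; cv2.imwrite('pics/crop1.png',cv2.resize(im,None,fx=5.8,fy=5.2,interpolation=cv2.INTER_CUBIC)[...,::-1])
np.set_printoptions(linewidth=250)
print('heights mm'); 
for v in (152,153,154,155,157): print(v,(P[v,200:300:3,2]*1000).round(0).astype(int))
for v in (210,214,216,218,222): print(v,(P[v,225:310:2,2]*1000).round(0).astype(int))
E
```

```text
(100, 300) [ 0.2335  0.3529 -0.0008]
(190, 200) [ 0.5081  0.1168 -0.0007]
(350, 220) [ 0.4597 -0.3156  0.0145]
[[ 0.627  0.064  0.06 ]
 [ 0.622  0.006  0.06 ]
 [ 0.622  0.001  0.06 ]
 [ 0.614 -0.158  0.06 ]
 [ 0.464  0.008  0.06 ]
 [ 0.466 -0.158  0.06 ]]
heights mm
152 [-4  0 67 73 72 73 70 74 71 73 68 66 67 67 64 72 66 11 12 12 12 11 13 13  7 14  9 63 66  2  2  1  1  1]
153 [ 0  0 71 72 70 72 73 76 71 71 69 70 69 68 68 76 70 66 60 67 10 12 15 12 11 12 13 63 62  1 -1  5  0  0]
154 [-3  4 69 72 75 72 73 74 75 72 67 67 70 69 68 73 68 68 70 69 67 67 66 62 11 10 12 59 12 -2  1  4 -2  0]
155 [ 2  0 -1 69 68 73 70 73 73 72 69 68 69 71 69 75 69 67 68 69 69 71 71 67 64 64 68 64 64  4  3  0  1 -4]
157 [ 0  1  2 51 53 56 59 62 66 71 65 64 62 64 65 74 69 69 67 70 68 73 69 72 66 71 69 71 67 69 72 63  1  1]
210 [                  -2                   -2                    0                    2                   26                   79                   79                   79                   77                   65                   78
                   79 -9223372036854775808               
[... 2073 characters left out ...]
    78                   82                   80                   24                   80                   81                   80                   81                   84                   27
                   27                   26                   25                   74                   77                   26                   25                   24                   28                   21                   24
                   25                    4                    3                    1 -9223372036854775808                   -1                    1                   -2                    0                   -1]<stdin>:10: RuntimeWarning: invalid value encountered in cast
```

View pics/crop1.png

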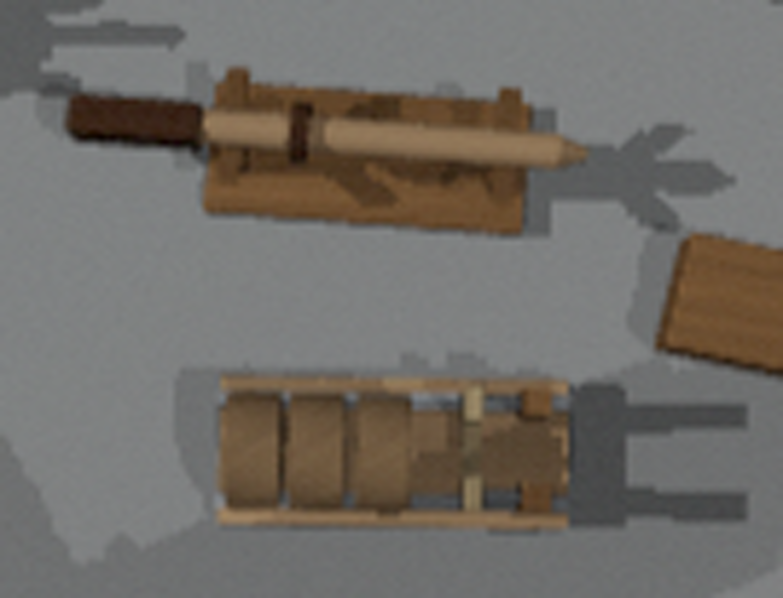

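```bash
python3 - <<'E'
from h import *
f=load('top0.npz');P=cloud(f);K,d,R,t=cam(f);print('cam',(-t@R).round(3)); np.set_printoptions(suppress=True)
def mids(cols,r0,r1,lo,z0):
    out=[]
    for c in cols:
        v=[r for r in range(r0,r1) if P[r,c,2]>lo]
        if v: out.append((c,(min(v)+max(v))/2))
    return onplane(f,out,z0),out
def fit(Q): return np.polyfit(Q[:,1],Q[:,0],1)
g,o=mids(range(210,228),140,170,.045,.056);print('grip',fit(g),g[[0,-1]].round(4))
r,o2=mids(range(252,279),140,170,.055,.060)
print('rod',fit(r),r[[0,-1]].round(4)); 
hs=(f['img'].astype(int)@[1,1,1])
print('rowpix157',[tuple(f['img'][157,c]) for c in range(240,254)],[tuple(f['img'][154,c]) for c in range(226,234)])
# rack: rails edges & rolls
q,o3=mids(range(237,268),195,240,.05,.06);print('rolls',fit(q),q[[0,-1]].round(4))
# rack silhouettes at z~.03 (wood)
for c in (236,240,246,252,258,264,270,276,282,288):
    v=[r for r in range(195,240) if P[r,c,2]>.015]; e=onplane(f,[(c,min(v)-.5),(c,max(v)+.5)],.03); print(c,v[0],v[-1],e.mean(0).round(4),(e[0]-e[1])[0].round(4))
print('y at z=.083 of cols',[(c,onplane(f,[(c,216)],.083)[0,1].round(4)) for c in (232,233,243,244,245,254,255,256,265,266,267)])
print('roll rows',(P[212:220,228:300,2].mean(0)*1000).round(0))
# things
for nm,uv in dict(mug=(291,105),cup=(139,125),block=(328,189),tape=(360,159)).items(): print(nm,onplane(f,[uv],.08)[0].round(3))
E
```

```text
cam [ 0.425 -0.058  1.028]
grip [0.06492678 0.62462559] [[0.629  0.059  0.056 ]
 [0.6256 0.0143 0.056 ]]
rod [0.07599877 0.6247769 ] [[ 0.6204 -0.0511  0.06  ]
 [ 0.6161 -0.1187  0.06  ]]
rowpix157 [(np.uint8(118), np.uint8(96), np.uint8(71)), (np.uint8(120), np.uint8(97), np.uint8(71)), (np.uint8(121), np.uint8(99), np.uint8(73)), (np.uint8(122), np.uint8(100), np.uint8(72)), (np.uint8(87), np.uint8(66), np.uint8(48)), (np.uint8(55), np.uint8(35), np.uint8(24)), (np.uint8(51), np.uint8(34), np.uint8(25)), (np.uint8(47), np.uint8(27), np.uint8(17)), (np.uint8(94), np.uint8(74), np.uint8(56)), (np.uint8(97), np.uint8(78), np.uint8(56)), (np.uint8(95), np.uint8(76), np.uint8(56)), (np.uint8(126), np.uint8(101), np.uint8(75)), (np.uint8(134), np.uint8(108), np.uint8(80)), (np.uint8(135), np.uint8(111), np.uint8(83))] [(np.uint8(61), np.uint8(40), np.uint8(30)), (np.uint8(56), np.uint8(36), np.uint8(22)), (np.uint8(53), np.uint8(34), np.uint8(20)), (np.uint8(66), np.uint8(47), np.uint8(30)), (np.uint8(134), np.uint8(109), np.uint8(82)), (np.uint8(144), np.uint8(117), np.uint8(87)), (np.u
[... 656 characters left out ...]
(-0.0038)), (233, np.float64(-0.0063)), (243, np.float64(-0.0312)), (244, np.float64(-0.0337)), (245, np.float64(-0.0362)), (254, np.float64(-0.0586)), (255, np.float64(-0.0611)), (256, np.float64(-0.0636)), (265, np.float64(-0.086)), (266, np.float64(-0.0885)), (267, np.float64(-0.091))]
roll rows [ 0.  1.  1. nan nan 26. 84. 83. nan 82. 83. 83. 82. 82. 83. 44. 26. 82.
 83. 82. 83. 84. 83. 83. 84. 84. 25. 26. nan 83. 84. 82. 82. 83. 83. 84.
 83. 83. 25. 25. 24. 26. nan 26. nan 24. 26. 41. 40. 41. 25. 24. nan 25.
 25. 25. 25. 25. 24. 25. 26. 26. 26. 25. 25. -1. -0.  0.  1. -0.  1. -1.]
mug [ 0.752 -0.15   0.08 ]
cup [0.695 0.243 0.08 ]
block [ 0.535 -0.244  0.08 ]
tape [ 0.613 -0.327  0.08 ]
```

```bash
python3 - <<'E'
from h import *
f=load('top0.npz');P=cloud(f)
m=P[...,2]>.03
reg=m&(P[...,1]<-.4)&(P[...,0]>.1); Q=P[reg]; print(len(Q),np.nanpercentile(Q,[1,50,99],axis=0).round(3))
for uv in [(405,213),(455,300),(480,220),(430,250)]: print(uv,P[uv[1],uv[0]].round(3))
from scipy.spatial.transform import Rotation as Ro
s=get_state();R0=Ro.from_euler('xyz',s['ee_rot']);p0=s['eef_pos']
def rel(p,yaw):
    R1=Ro.from_euler('xyz',[np.pi,0,yaw]); return (R0.inv().apply(np.array(p)-p0)*1000).round(0),np.degrees((R0.inv()*R1).as_rotvec()).round(1)
print(rel((.24,-.45,.40),1.813),rel((.42,-.2,.40),2.4),rel((.60,.02,.36),3.0756))
E
```

```text
11298 [[ 0.268 -0.641  0.038]
 [ 0.417 -0.539  0.189]
 [ 0.564 -0.452  0.194]]
(405, 213) [ 0.478 -0.451  0.05 ]
(455, 300) [ 0.272 -0.531  0.137]
(480, 220) [ 0.457 -0.566  0.191]
(430, 250) [ 0.386 -0.485  0.113]
(array([180., 125.,   4.]), array([-0. , -0.1,  0. ])) (array([380., 360.,   4.]), array([  0. ,  -0.1, -33.6])) (array([550., 587.,  45.]), array([  0. ,  -0.1, -72.3]))
```

Emit:
drive_tool:
  moves:
    - [50,35,0,0,0,0,-1]
    - [95,68,0,0,0,0,-1]
    - [140,100,0,0,0,-8,-1]
    - [180,138,0,0,0,-16,-1]
    - [215,185,0,0,0,-24,-1]
    - [255,230,0,0,0,-32,-1]
    - [297,275,5,0,0,-40,-1]
    - [340,320,10,0,0,-48,-1]
    - [380,365,18,0,0,-56,-1]
    - [425,410,25,0,0,-64,-1]
    - [470,455,32,0,0,-72,-1]
    - [510,500,40,0,0,-72.3,-1]

```text
t: 1.6
eef_pos: [0.5248, -0.0389, 0.3648]
ee_rot: [3.141, 0.0, 3.078]
force: [1.4, -0.5, 0.4]
width: 0.0873
```

Emit:
drive_tool:
  moves:
    - [2,42,2,0,0,0,-1]
    - [2,86,2,0,0,0,-1]
    - [2,86,2,0,0,0,-1]
    - [2,86,2,0,0,0,-1]

```text
t: 2.1
eef_pos: [0.5277, 0.045, 0.3626]
ee_rot: [-3.141, -0.001, 3.076]
force: [-0.5, 0.5, -0.0]
width: 0.0872
```

```bash
python3 - <<'E'
from h import *
s=get_state();print(s['t'],s['eef_pos'],s['ee_rot'],s['width'],s['force'])
f=grab_frame('wrist'); np.savez('w1.npz',**f); cv2.imwrite('pics/w1.png',f['img'][...,::-1])
K,d,R,t=cam(f); print('cam',-t@R,'axis',R[2])
E
```

```text
2.1 [0.52774796 0.04501321 0.36256308] [-3.14132736e+00 -6.81529667e-04  3.07620142e+00] 0.08719002235493623 [-0.46434455  0.48294485 -0.02732098]
cam [ 0.52248982 -0.02861315  0.34265542] axis [ 0.0168626   0.27200829 -0.96214715]
```

View pics/w1.png

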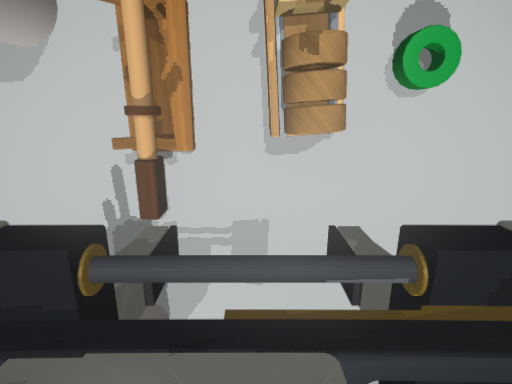

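The wrist picture shows the grip (150,187), the shoulder (142,110), and the rack with rolls a, b and c (314,118 / 314,83 / 314,48). I'll fit these from range points.

```bash
cat > m1.py <<'E'
from h import *
np.set_printoptions(suppress=True)
f=load('w1.npz');P=cloud(f); im=f['img'].astype(int)
def reg(u0,u1,v0,v1,lo,hi):
    Q=P[v0:v1,u0:u1].reshape(-1,3); return Q[(Q[:,2]>lo)&(Q[:,2]<hi)]
def strip(name,Q,step=.012):
    y=Q[:,1]
    for a in np.arange(y.min(),y.max(),step):
        q=Q[(y>=a)&(y<a+step)]
        if len(q)>15: print(name,'y%.3f'%(a+step/2),'x %.4f..%.4f mid %.4f'%(*np.percentile(q[:,0],[1,99]),np.percentile(q[:,0],[1,99]).mean()),'ztop %.4f'%np.percentile(q[:,2],95))
strip('grip',reg(125,180,150,225,.062,.085))
strip('rod',reg(110,165,5,155,.062,.085))
strip('rolls',reg(278,352,20,140,.06,.095),.008)
strip('rail',reg(255,355,20,145,.028,.037),.02)
# roll y extents along top
Q=reg(305,325,10,140,.015,.095); o=np.argsort(Q[:,1]); Q=Q[o]
top=Q[Q[:,2]>.075]; y=np.sort(top[:,1]); g=np.where(np.diff(y)>.0012)[0]; print('top y segs',[ (a.min().round(4),a.max().round(4)) for a in np.split(y,g+1)])
E
python3 m1.py
```

```text
grip y0.006 x 0.6164..0.6340 mid 0.6252 ztop 0.0721
grip y0.018 x 0.6164..0.6356 mid 0.6260 ztop 0.0731
grip y0.030 x 0.6172..0.6365 mid 0.6269 ztop 0.0730
grip y0.042 x 0.6180..0.6371 mid 0.6276 ztop 0.0730
grip y0.054 x 0.6190..0.6381 mid 0.6285 ztop 0.0729
grip y0.066 x 0.6194..0.6387 mid 0.6290 ztop 0.0727
rod y-0.113 x 0.6089..0.6259 mid 0.6174 ztop 0.0697
rod y-0.101 x 0.6099..0.6263 mid 0.6181 ztop 0.0695
rod y-0.089 x 0.6109..0.6274 mid 0.6191 ztop 0.0696
rod y-0.077 x 0.6117..0.6284 mid 0.6201 ztop 0.0699
rod y-0.065 x 0.6126..0.6294 mid 0.6210 ztop 0.0695
rod y-0.053 x 0.6138..0.6300 mid 0.6219 ztop 0.0695
rod y-0.041 x 0.6079..0.6367 mid 0.6223 ztop 0.0758
rod y-0.029 x 0.6080..0.6368 mid 0.6224 ztop 0.0760
rod y-0.017 x 0.6154..0.6528 mid 0.6341 ztop 0.0697
rod y-0.005 x 0.6064..0.6541 mid 0.6302 ztop 0.0704
rod y0.007 x 0.6168..0.6322 mid 0.6245 ztop 0.0696
rolls y-0.083 x 0.4394..0.4923 mid 0.4659 ztop 0.0838
rolls y-0.075 x 0.4391..0.4924 mid 0.4657 ztop 0.0837
rolls y-0.067 x 0.4395..0.4920 mid 0.4657 ztop 0.0837
rolls y-0.059 x 0.4401..0.4917 mid 0.4659 ztop 0.0838
rolls y-0.051 x 0.4400..0.4923 mid 0.4662 ztop 0.0838
rolls y-0.043 x 0.4400..0.4920 mid 0.4660 ztop 0.0841
rolls y-0.035 x 0.4397..0.4921 mid 0.4659 ztop 0.0839
rolls y-0.027 x 0.4393..0.4922 mid 0.4657 ztop 0.0837
rolls y-0.019 x 0.4391..0.4924 mid 0.4657 ztop 0.0840
rolls y-0.011 x 0.4388..0.4920 mid 0.4654 ztop 0.0838
rolls y-0.003 x 0.4423..0.4916 mid 0.4670 ztop 0.0830
rail y-0.098 x 0.4372..0.4961 mid 0.4666 ztop 0.0352
rail y-0.078 x 0.4914..0.4960 mid 0.4937 ztop 0.0352
rail y-0.058 x 0.4391..0.4961 mid 0.4676 ztop 0.0356
rail y-0.038 x 0.4380..0.4960 mid 0.4670 ztop 0.0352
rail y-0.018 x 0.4913..0.4959 mid 0.4936 ztop 0.0353
rail y0.002 x 0.4374..0.4959 mid 0.4667 ztop 0.0352
top y segs [(np.float64(-0.0865), np.float64(-0.0627)), (np.float64(-0.0578), np.float64(-0.033)), (np.float64(-0.0293), np.float64(-0.0054))]
```

Emit:
drive_tool:
  moves:
    - [-50,-4,20,0,0,0,-1]
    - [-100,-8.5,40,0,0,0,-1]
    - [-100,-8.5,80,0,0,0,-1]
    - [-100,-8.5,115,0,0,0,-1]
    - [-100,-8.5,135,0,0,0,-1]
    - [-100,-8.5,147,0,0,0,-1]
    - [-100,-8.5,147,0,0,0,-1]
    - [-100,-8.5,147,0,0,0,-1]

```text
t: 3.15
eef_pos: [0.6276, 0.0297, 0.2169]
ee_rot: [3.141, 0.001, 3.075]
force: [-0.7, -0.8, -0.0]
width: 0.0877
```

Emit:
drive_tool:
  moves:
    - [0,0,0,0,0,0,0.3]
    - [0,0,0,0,0,0,0.6]
    - [0,0,0,0,0,0,0.9]
    - [0,0,0,0,0,0,1]
    - [0,0,0,0,0,0,1]
    - [0,0,0,0,0,0,1]
    - [0,0,0,0,0,0,1]
    - [0,0,0,0,0,0,1]
  grip_force: 60

```text
t: 4.15
eef_pos: [0.6276, 0.03, 0.216]
ee_rot: [3.141, 0.001, 3.076]
force: [2.5, 0.3, -0.6]
width: 0.0195
```

Emit:
drive_tool:
  moves:
    - [0,0,-10,0,0,0,1]
    - [0,0,-35,0,0,0,1]
    - [0,0,-65,0,0,0,1]
    - [10,0,-84,0,0,0,1]
    - [45,10,-84,0,0,0,1]
    - [85,40,-84,0,0,-1,1]
    - [120,75,-84,0,0,-2,1]
    - [150,110,-84,0,0,-3,1]
    - [170,145,-84,0,0,-3.75,1]
    - [173.5,165,-84,0,0,-3.75,1]
    - [173.5,174,-84,0,0,-3.75,1]
    - [173.5,174,-84,0,0,-3.75,1]

```text
t: 5.65
eef_pos: [0.4659, 0.2149, 0.2996]
ee_rot: [-3.141, -0.0, 3.141]
force: [-0.5, 0.6, -1.4]
width: 0.0197
```

```bash
cat > m2.py <<'E'
import sys
from h import *
n=sys.argv[1]
s=get_state();print(s['t'],s['eef_pos'].round(4),s['ee_rot'].round(4),s['width'],s['force'].round(2))
np.set_printoptions(suppress=True)
ims=[]
for c in ('wrist','top','side'):
    f=grab_frame(c); np.savez(f'{c}_{n}.npz',**f); ims.append(f['img'])
f=load(f'wrist_{n}.npz'); P=cloud(f)
g=s['eef_pos']; 
Q=P.reshape(-1,3); rel=Q-[g[0],g[1],g[2]-.1593+.004]
m=(abs(rel[:,0])<.025)&(rel[:,1]<-.015)&(rel[:,1]>-.21)&(abs(rel[:,2])<.03); Q=Q[m]
for a in np.arange(-.2,-.015,.01):
    q=Q[(Q[:,1]-g[1]>=a)&(Q[:,1]-g[1]<a+.01)]
    if len(q)>10:
        lo,hi=np.percentile(q[:,0],[1,99]); print('y%.3f n%d x %.4f..%.4f mid %.4f ztop %.4f'%(a+.005+g[1],len(q),lo,hi,(lo+hi)/2,np.percentile(q[:,2],97)))
print('tip y min',np.sort(Q[:,1])[:5].round(4))
cv2.imwrite(f'pics/{n}.png',np.hstack([cv2.resize(ims[0],(400,300)),ims[2][100:292,130:386].repeat(1,0)[:300] if 0 else cv2.resize(ims[2][100:292,130:386],(400,300))])[...,::-1])
E
python3 m2.py ins
```

```text
5.65 [0.4659 0.2149 0.2996] [-3.1412e+00 -4.0000e-04  3.1408e+00] 0.019710787639041508 [-0.46  0.64 -1.44]
y0.100 n538 x 0.4571..0.4742 mid 0.4657 ztop 0.1541
y0.110 n1273 x 0.4570..0.4744 mid 0.4657 ztop 0.1543
y0.120 n1162 x 0.4572..0.4742 mid 0.4657 ztop 0.1542
y0.130 n1085 x 0.4570..0.4744 mid 0.4657 ztop 0.1542
y0.140 n1003 x 0.4568..0.4743 mid 0.4655 ztop 0.1541
y0.150 n1571 x 0.4504..0.4807 mid 0.4655 ztop 0.1606
y0.160 n880 x 0.4569..0.4742 mid 0.4655 ztop 0.1538
y0.170 n831 x 0.4567..0.4740 mid 0.4653 ztop 0.1538
y0.180 n775 x 0.4570..0.4741 mid 0.4655 ztop 0.1537
y0.190 n859 x 0.4567..0.4743 mid 0.4655 ztop 0.1553
y0.200 n476 x 0.4556..0.4751 mid 0.4653 ztop 0.1568
tip y min [0.0986 0.0997 0.0998 0.0998 0.0999]
```

View pics/ins.png

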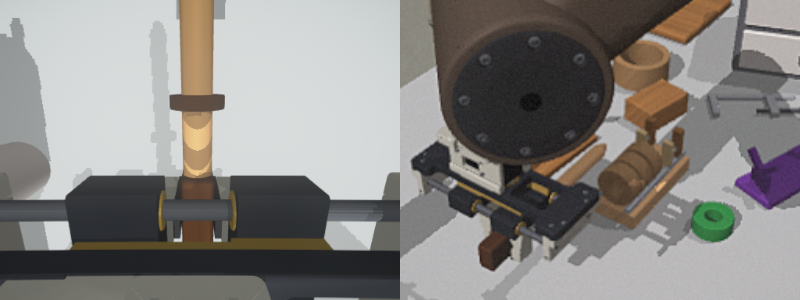

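The skewer is held level and straight at x=0.4657, matching the rolls at 0.4658. Next I lower it to bore height.

Emit:
drive_tool:
  moves:
    - [0,0,30,0,0,0,1]
    - [0,0,60,0,0,0,1]
    - [0,0,80,0,0,0,1]
    - [0,0,91,0,0,0,1]
    - [0,0,91,0,0,0,1]
    - [0,0,91,0,0,0,1]

```text
t: 6.55
eef_pos: [0.4659, 0.215, 0.2096]
ee_rot: [3.141, 0.001, 3.141]
force: [-0.3, -0.2, -0.6]
width: 0.0194
```

```bash
python3 - <<'E'
from h import *
s=get_state();print(s['t'],s['eef_pos'].round(4),s['ee_rot'].round(4),s['force'].round(2))
f=grab_frame('top'); np.savez('top_low.npz',**f);P=cloud(f)
Q=P.reshape(-1,3); 
m=(abs(Q[:,0]-.465)<.02)&(Q[:,1]>-.0)&(Q[:,1]<.2)&(Q[:,2]>.042)&(Q[:,2]<.08);q=Q[m]
for a in np.arange(0,.2,.01):
    k=q[(q[:,1]>=a)&(q[:,1]<a+.01)]
    if len(k)>3: print(round(a,3),len(k),k[:,0].min().round(4),k[:,0].max().round(4),np.median(k[:,2]).round(4))
im=cv2.resize(f['img'][180:250,150:310],None,fx=5,fy=5,interpolation=cv2.INTER_CUBIC)
S=grab_frame('side');np.savez('side_low.npz',**S); im2=cv2.resize(S['img'][170:260,190:330],None,fx=5,fy=5,interpolation=cv2.INTER_CUBIC)
cv2.imwrite('pics/low.png',cv2.resize(np.vstack([im[:, :700],im2[:,:700]]),None,fx=.74,fy=.74)[...,::-1])
E
```

```text
6.55 [0.4659 0.215  0.2096] [3.1409e+00 9.0000e-04 3.1408e+00] [-0.34 -0.15 -0.56]
0.02 17 0.4584 0.4713 0.0578
0.03 27 0.4557 0.4712 0.0616
0.04 27 0.4555 0.4707 0.0622
0.05 28 0.4553 0.4707 0.0625
0.06 29 0.4552 0.4734 0.0617
0.07 27 0.4575 0.4732 0.0613
0.08 28 0.4572 0.4729 0.0617
0.09 27 0.4571 0.4727 0.0617
0.1 26 0.4569 0.4726 0.0621
0.11 26 0.4568 0.4725 0.0613
0.12 27 0.4565 0.4722 0.062
0.13 28 0.4563 0.472 0.0615
0.14 46 0.4486 0.4795 0.0631
0.15 34 0.4486 0.4796 0.0645
0.16 27 0.4559 0.4715 0.0609
0.17 25 0.4558 0.4712 0.0611
0.18 22 0.4581 0.4711 0.0607
0.19 17 0.4579 0.4734 0.0618
```

View pics/low.png

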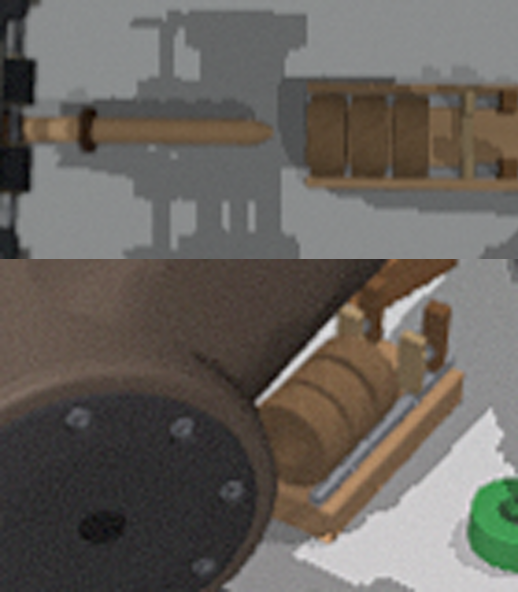

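```bash
python3 - <<'E'
from h import *
f=load('top_low.npz');P=cloud(f)
cv2.imwrite('pics/x.png',f['img'])
def col(c,r0,r1,lo):
    v=[r for r in range(r0,r1) if P[r,c,2]>lo]; e=onplane(f,[(c,min(v)-.5),(c,max(v)+.5)],.0545); return c,v[0],v[-1],e[:,0].round(4),e[:,0].mean().round(4),e[0,1].round(3)
for c in list(range(196,222,4)): print('rod',*col(c,200,230,.03))
for c in (236,239,242,247,250,253,258,261,264): print('roll',*col(c,200,235,.045))
# intensity profile across rod & roll columns
print(f['img'][203:232,236:243].sum(2).mean(1).round(0)); print(f['img'][203:232,200:212].sum(2).mean(1).round(0))
# wrist: compare
W=load('w1.npz')
E
```

```text
rod 196 212 218 [0.4742 0.4562] 0.4652 0.091
rod 200 212 218 [0.4743 0.4563] 0.4653 0.081
rod 204 212 219 [0.4745 0.4539] 0.4642 0.07
rod 208 213 219 [0.4721 0.4541] 0.4631 0.06
rod 212 213 219 [0.4723 0.4543] 0.4633 0.05
rod 216 213 219 [0.4724 0.4545] 0.4635 0.039
rod 220 213 218 [0.4726 0.4572] 0.4649 0.029
roll 236 206 227 [0.4913 0.4349] 0.4631 -0.012
roll 239 206 227 [0.4914 0.435 ] 0.4632 -0.02
roll 242 206 228 [0.4915 0.4326] 0.4621 -0.027
roll 247 206 228 [0.4917 0.4328] 0.4623 -0.04
roll 250 206 228 [0.4919 0.4329] 0.4624 -0.048
roll 253 206 228 [0.492 0.433] 0.4625 -0.056
roll 258 206 228 [0.4922 0.4332] 0.4627 -0.069
roll 261 206 228 [0.4923 0.4334] 0.4628 -0.076
roll 264 206 228 [0.4924 0.4335] 0.463 -0.084
[221. 210. 172. 157. 167. 179. 187. 193. 198. 201. 204. 206. 209. 213.
 211. 210. 206. 207. 203. 198. 196. 187. 176. 162. 183. 263. 308. 289.
 312.]
[303. 304. 303. 291. 261. 242. 241. 241. 231. 230. 259. 275. 278. 276.
 258. 250. 274. 303. 302. 304. 301. 302. 302. 302. 302. 303. 301. 303.
 302.]
```

The two views differ by about 1.4 mm in x, so I shift half of that and start the insertion.

Emit:
drive_tool:
  moves:
    - [0.7,-8,0.5,0,0,0,1]
    - [0.7,-16,0.5,0,0,0,1]
    - [0.7,-24,0.5,0,0,0,1]
    - [0.7,-32,0.5,0,0,0,1]
    - [0.7,-40,0.5,0,0,0,1]
    - [0.7,-48,0.5,0,0,0,1]
    - [0.7,-56,0.5,0,0,0,1]
    - [0.7,-64,0.5,0,0,0,1]

```text
t: 7.65
eef_pos: [0.4648, 0.1504, 0.2083]
ee_rot: [-3.142, -0.0, 3.141]
force: [-0.8, 0.5, -1.4]
width: 0.0195
```

```bash
cat > m3.py <<'E'
import sys
from h import *
n=sys.argv[1]; s=get_state();print(s['t'],s['eef_pos'].round(4),s['force'].round(2),s['moment'].round(3))
f=grab_frame('wrist');np.savez(f'wrist_{n}.npz',**f);P=cloud(f);Q=P.reshape(-1,3)
t=Q[(abs(Q[:,0]-.4655)<.008)&(Q[:,2]>.078)&(Q[:,2]<.092)&(Q[:,1]<.1)]; y=np.sort(t[:,1])
print('rolls y',[(a.min().round(4),a.max().round(4),len(a)) for a in np.split(y,np.where(np.diff(y)>.0012)[0]+1)])
m=(abs(Q[:,0]-.4655)<.03)&(Q[:,2]>.06)&(Q[:,2]<.095)
for a in np.arange(-.14,.15,.008):
    k=Q[m&(Q[:,1]>=a)&(Q[:,1]<a+.008)]
    if len(k)>20: l,h=np.percentile(k[:,0],[1,99]);print('y%.3f mid %.4f w %.4f ztop %.4f'%(a+.004,(l+h)/2,h-l,np.percentile(k[:,2],97)))
E
python3 m3.py i1
```

```text
7.65 [0.4648 0.1504 0.2083] [-0.79  0.55 -1.45] [0.069 0.1   0.012]Traceback (most recent call last):
  File "m3.py", line 6, in <module>
    print('rolls y',[(a.min().round(4),a.max().round(4),len(a)) for a in np.split(y,np.where(np.diff(y)>.0012)[0]+1)])
                      ~~~~~^^
    return umr_minimum(a, axis, None, out, keepdims, initial, where)
ValueError: zero-size array to reduction operation minimum which has no identity
```

Emit:
drive_tool:
  moves:
    - [0,-8,0,0,0,0,1]
    - [0,-16,0,0,0,0,1]
    - [0,-24,0,0,0,0,1]
    - [0,-32,0,0,0,0,1]
    - [0,-40,0,0,0,0,1]
    - [0,-48,0,0,0,0,1]
    - [0,-56,0,0,0,0,1]
    - [0,-60,0,0,0,0,1]
    - [0,-60,0,0,0,0,1]

```text
t: 8.82
eef_pos: [0.4648, 0.0907, 0.2084]
ee_rot: [3.142, 0.0, 3.14]
force: [0.0, 0.2, -1.5]
width: 0.0195
```

```bash
sed -i 's/^print(.rolls y.*/if len(y): &/' m3.py; python3 m3.py i2; python3 - <<'E'
from h import *
f=grab_frame('top');S=grab_frame('side')
np.savez('top_i2.npz',**f)
im=cv2.resize(f['img'][190:245,190:310],None,fx=5,fy=5,interpolation=cv2.INTER_CUBIC); im2=cv2.resize(S['img'][150:245,230:350],None,fx=5,fy=5,interpolation=cv2.INTER_CUBIC)
cv2.imwrite('pics/i2.png',cv2.resize(np.vstack([im,im2]),None,fx=.78,fy=.78)[...,::-1])
E
```

```text
8.825 [0.4648 0.0907 0.2084] [ 0.02  0.21 -1.55] [0.121 0.082 0.012]
rolls y [(np.float64(-0.0168), np.float64(-0.0052), 2059)]
y-0.024 mid 0.4644 w 0.0563 ztop 0.0688
y-0.016 mid 0.4646 w 0.0528 ztop 0.0839
y-0.008 mid 0.4648 w 0.0516 ztop 0.0839
y0.000 mid 0.4644 w 0.0121 ztop 0.0629
y0.008 mid 0.4646 w 0.0119 ztop 0.0630
y0.016 mid 0.4646 w 0.0121 ztop 0.0629
y0.024 mid 0.4644 w 0.0273 ztop 0.0694
y0.032 mid 0.4645 w 0.0267 ztop 0.0688
y0.040 mid 0.4642 w 0.0119 ztop 0.0627
y0.048 mid 0.4647 w 0.0112 ztop 0.0628
y0.056 mid 0.4645 w 0.0111 ztop 0.0627
y0.064 mid 0.4643 w 0.0111 ztop 0.0625
y0.072 mid 0.4642 w 0.0190 ztop 0.0655
y0.080 mid 0.4642 w 0.0364 ztop 0.0930
y0.088 mid 0.4643 w 0.0274 ztop 0.0943
y0.096 mid 0.4643 w 0.0273 ztop 0.0834
y0.104 mid 0.4643 w 0.0194 ztop 0.0656
y0.112 mid 0.4643 w 0.0196 ztop 0.0654
```

View pics/i2.png

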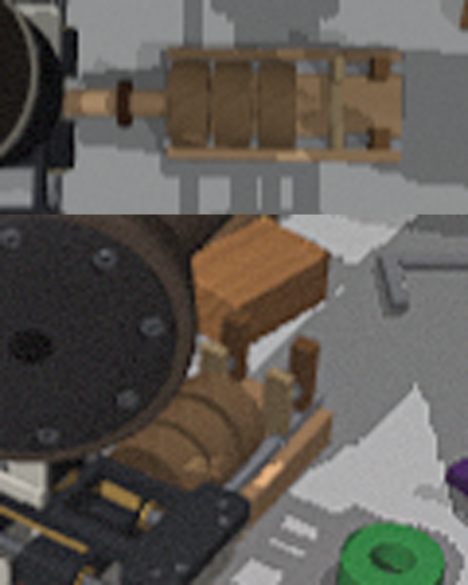

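```bash
python3 - <<'E'
from h import *
np.set_printoptions(linewidth=220)
P=cloud(load('top_i2.npz'))
print((np.nan_to_num(P[210:224,262:292,2])*1000).astype(int)); print([ (c,onplane(load('top_i2.npz'),[(c,217)],.055)[0,1].round(4)) for c in (265,270,275,278)])
E
```

```text
[[78 78 79 76 21 24 25 24 27 23 24 27 24 72 75 77 74 25 24 25 27 24 47 73 73 72 70 74 21 27]
 [78 81 77 78 27 22 29 23 26 23 29 21 26 55 53 53 29 24 26 29 21 24 24 24 25 24 26 25 26 23]
 [79 80 81 81 29 24 24 26 26 25 26 27 24 39 38 38 28 24 26 25 24 22 26 27 24 25 24 20 25 21]
 [84 81 84 80 22 21 27 25 19 24 25 25 26 38 38 40 26 26 26 26 25 22 26 24 25 24 25 26 22 28]
 [81 83 81 83 61 58 25 27 24 23 22 22 25 41 38 40 26 24 24 24 25 27 24 25 27 23 27 23 26 22]
 [82 82 83 84 61 59 56 58 57 27 24 25 24 40 39 37 26 18 25 26 24 28 25 26 26 26 25 23 23 25]
 [82 83 80 82 59 61 62 58 55 59 25 24 24 37 41 42 23 26 23 25 25 28 26 27 21 23 25 24 27 28]
 [84 84 87 83 62 61 62 62 56 57 23 23 28 42 40 38 26 22 25 23 23 25 24 23 26 24 24 27 25 22]
 [82 80 84 83 64 61 58 60 58 57 23 27 24 41 39 42 24 23 24 27 23 27 23 25 26 24 25 27 26 29]
 [84 83 80 82 61 62 60 57 25  0 26 27 39 39 40 40 25 22 24 23 24 23 26 24 25 21 23 24 26 24]
 [83 81 83 81 58 55 28 25 27 23 24 23 35 42 38 40 21 25 23 23 22 23 23 24 20 27 24 26 26 27]
 [79 81 82 84 26 26 24 23 23 27 25 24 37 40 40 38 27 25 25 27 28 23 22 23 24 22 24 27 25 23]
 [83 78 81 81 20 26 23 26 25 27 24 23 39 75 77 76 21 26 22 24 23 26 27 26 27 27 27 24 24 25]
 [79 78 79 78 27 24 26 26 27 26 24 26 34 75 75 75 24 25 23 23 23 24 26 78 81 79 80 81 28 24]]
[(265, np.float64(-0.0869)), (270, np.float64(-0.0997)), (275, np.float64(-0.1125)), (278, np.float64(-0.1202))]
```

The tip sticks out past roll c at y≈-0.103, and the board face is near y≈-0.109. I'm closing up slowly.

Emit:
drive_tool:
  moves:
    - [0,-6,0,0,0,0,1]
    - [0,-12,0,0,0,0,1]
    - [0,-18,0,0,0,0,1]
    - [0,-22,0,0,0,0,1]
    - [0,-24,0,0,0,0,1]
    - [0,-26,0,0,0,0,1]
    - [0,-28,0,0,0,0,1]
    - [0,-30,0,0,0,0,1]
    - [0,-32,0,0,0,0,1]
    - [0,-34,0,0,0,0,1]
    - [0,-36,0,0,0,0,1]
    - [0,-38,0,0,0,0,1]

```text
t: 10.48
eef_pos: [0.4648, 0.0529, 0.2084]
ee_rot: [3.141, 0.0, 3.141]
force: [-0.5, 1.5, -1.4]
width: 0.0199
```

Emit:
drive_tool:
  moves:
    - [0,-2,0,0,0,0,1]
    - [0,-4,0,0,0,0,1]
    - [0,-6,0,0,0,0,1]
    - [0,-8,0,0,0,0,1]
    - [0,-10,0,0,0,0,1]
    - [0,-12,0,0,0,0,1]
    - [0,-12,0,0,0,0,1]

```text
t: 11.35
eef_pos: [0.4646, 0.0407, 0.2083]
ee_rot: [-3.141, -0.0, 3.141]
force: [-0.7, 0.6, -1.7]
width: 0.0195
```

```bash
python3 m3.py i3 | head -4; python3 - <<'E'
from h import *
f=grab_frame('top');np.savez('top_i3.npz',**f);P=cloud(f)
q=np.nan_to_num(P[205:210,230:292,2]).mean(0)*1000;print(q.astype(int))
q=np.nan_to_num(P[223:228,230:292,2]).mean(0)*1000;print(q.astype(int))
E
```

```text
11.35 [0.4646 0.0407 0.2083] [-0.72  0.65 -1.67] [ 0.153  0.02  -0.029]
rolls y [(np.float64(-0.0666), np.float64(-0.0286), 5932)]
y-0.072 mid 0.4642 w 0.0554 ztop 0.0758
y-0.064 mid 0.4647 w 0.0523 ztop 0.0840
[ 0 -1  0 31 32 32 30 30 30 28 30 30 31 62 61 61 62 61 62 57 47 61 53 60
 62 61 61 61 61 60 61 59 59 59 61 61 60 60 60 60 60 40 30 31 30 75 74 74
 75 44 44 44 45 44 47 77 80 81 80 79 30 31]
[ 0  2 21 31 31 29 30 30 29 30 35 36 36 72 72 59 74 72 73 72 72 73 71 73
 74 74 72 74 73 73 72 74 72 59 73 73 73 73 75 73 75 48 28 28 37 75 74 77
 42 43 44 42 42 42 47 80 81 81 81 80 28 30]
```

Emit:
drive_tool:
  moves:
    - [0,-1,0,0,0,0,1]
    - [0,-2,0,0,0,0,1]
    - [0,-3,0,0,0,0,1]
    - [0,-4,0,0,0,0,1]
    - [0,-5,0,0,0,0,1]
    - [0,-6,0,0,0,0,1]
    - [0,-6,0,0,0,0,1]

```text
t: 12.32
eef_pos: [0.4647, 0.0349, 0.2083]
ee_rot: [-3.142, -0.0, 3.141]
force: [0.3, 0.0, -1.0]
width: 0.0196
```

Emit:
drive_tool:
  moves:
    - [0,-1,0,0,0,0,1]
    - [0,-2,0,0,0,0,1]
    - [0,-2,0,0,0,0,1]

```text
t: 12.7
eef_pos: [0.4647, 0.0328, 0.2083]
ee_rot: [-3.142, -0.0, 3.141]
force: [0.4, 1.0, -1.2]
width: 0.0197
```

Emit:
drive_tool:
  moves:
    - [0,-1,0,0,0,0,1]
    - [0,-2,0,0,0,0,1]
    - [0,-2,0,0,0,0,1]

```text
t: 13.08
eef_pos: [0.4648, 0.031, 0.2083]
ee_rot: [3.141, 0.0, 3.141]
force: [0.8, 0.7, -1.8]
width: 0.0198
```

Emit:
drive_tool:
  moves:
    - [0,-1,0,0,0,0,1]
    - [0,-1,0,0,0,0,1]

```text
t: 13.32
eef_pos: [0.4649, 0.0301, 0.2084]
ee_rot: [3.141, 0.001, 3.141]
force: [0.6, 2.2, -1.9]
width: 0.0195
```

Emit:
drive_tool:
  moves:
    - [0,-1,0,0,0,0,1]
    - [0,-1,0,0,0,0,1]

```text
t: 13.58
eef_pos: [0.465, 0.0292, 0.2084]
ee_rot: [3.141, 0.001, 3.141]
force: [0.9, 5.0, -2.3]
width: 0.0197
```

Emit:
drive_tool:
  moves:
    - [0,-1,0,0,0,0,1]
    - [0,-1,0,0,0,0,1]

```text
t: 13.82
eef_pos: [0.465, 0.0284, 0.2085]
ee_rot: [3.141, 0.001, 3.141]
force: [-0.8, 6.5, -1.2]
width: 0.0197
```

Emit:
drive_tool:
  moves:
    - [0,-0.8,0,0,0,0,1]
    - [0,-0.8,0,0,0,0,1]
    - [0,-0.8,0,0,0,0,1]

```text
t: 14.2
eef_pos: [0.465, 0.0278, 0.2085]
ee_rot: [3.14, 0.001, 3.141]
force: [-1.1, 8.2, -1.3]
width: 0.02
```

```bash
python3 -c "
from h import *
s=get_state();print(s['t'],s['eef_pos'],s['force'],s['moment'])"
```

```text
14.2 [0.46504162 0.02780775 0.20848562] [-1.07959955  8.15379972 -1.31079497] [ 3.13961837  0.33622159 -0.05218028]
```

Emit:
drive_tool:
  moves:
    - [0,-0.6,0,0,0,0,1]
    - [0,-0.6,0,0,0,0,1]
    - [0,-0.6,0,0,0,0,1]
    - [0,-0.6,0,0,0,0,1]

```text
t: 14.7
eef_pos: [0.4651, 0.0274, 0.2085]
ee_rot: [3.14, 0.001, 3.141]
force: [-0.4, 10.5, -1.7]
width: 0.0197
```

Emit:
drive_tool:
  moves:
    - [0,0,0,0,0,0,1]
    - [0,0,0,0,0,0,1]
    - [0,0,0,0,0,0,1]
    - [0,0,0,0,0,0,1]
    - [0,0,0,0,0,0,1]

```text
t: 15.32
eef_pos: [0.4651, 0.0274, 0.2085]
ee_rot: [3.14, 0.001, 3.141]
force: [-0.6, 9.5, -1.0]
width: 0.02
```

```bash
python3 - <<'E'
from h import *
print(get_state()['force'])
f=grab_frame('top');np.savez('top_i4.npz',**f);P=cloud(f);np.set_printoptions(linewidth=220)
q=np.nan_to_num(P[205:210,230:300,2]).mean(0)*1000;print(q.astype(int))
print((np.nan_to_num(P[212:222,268:300,2])*1000).astype(int))
E
python3 m3.py i4
```

```text
[-0.63821055  9.53211204 -1.00698971]
[465 440 413 380 362 311 158  28  30  31  31  30  29  29  30  29  30  30  60  63  63  62  62  62  63  61  61  59  61  62  61  61  60  60  60  60  47  60  60  60  60  60  59  59  61  59  67  74  75  76  45  44  44  43
  47  77  81  81  80  65  30  32  31  14   0   0   0   1   1   1]
[[82 80 78 82 77 82 77 78 80 43 37 25 24 21 26 20 26 22 25 24 26 26 26 24 24  1  3 -1 -2 -1  1 -2]
 [82 81 82 77 81 82 81 83 82 39 39 26 23 23 26 25 25 22 24 27 25 21 25 24 25  1 -2 -3  0  1  0  0]
 [80 81 81 79 80 82 82 80 81 59 56 57 54 58 59 58 60 58 59 57 51 55 56 58 23  1 -2  1  0  1 -1  0]
 [85 84 84 82 83 81 83 80 83 60 60 59 57 61 60 61 61 60 60 62 60 59 60 60 57 59  0  1 -2 -1 -1 -1]
 [86 83 81 86 80 84 84 83 82 63 61 60 61 63 62 60 61 62 59 62 61 61 59 59 59 59 61 57 53  1 -3  0]
 [83 80 83 82 84 82 83 84 82 64 61 62 62 60 61 62 62 58 62 63 62 61 65 61 64 61 61 59 58  0 -1  1]
 [82 80 86 83 78 81 82 83 77 62 61 62 62 62 58 62 63 64 63 59 62 62 61 64 61 59 59 56 57  3  1  2]
 [83 81 83 83 81 84 83 82 82 59 59 62 60 60 59 61 55 61 59 58 61 63 59 60 60 59 57 53 
[... 316 characters left out ...]
np.float64(-0.0414), 5947)]
y-0.080 mid 0.4648 w 0.0529 ztop 0.0839
y-0.072 mid 0.4649 w 0.0519 ztop 0.0840
y-0.064 mid 0.4648 w 0.0516 ztop 0.0839
y-0.056 mid 0.4648 w 0.0517 ztop 0.0840
y-0.048 mid 0.4648 w 0.0518 ztop 0.0840
y-0.040 mid 0.4648 w 0.0496 ztop 0.0836
y-0.032 mid 0.4650 w 0.0269 ztop 0.0691
y-0.024 mid 0.4649 w 0.0113 ztop 0.0626
y-0.016 mid 0.4647 w 0.0113 ztop 0.0627
y-0.008 mid 0.4652 w 0.0115 ztop 0.0625
y0.000 mid 0.4650 w 0.0112 ztop 0.0625
y0.008 mid 0.4647 w 0.0190 ztop 0.0656
y0.016 mid 0.4648 w 0.0364 ztop 0.0926
y0.024 mid 0.4647 w 0.0274 ztop 0.0947
y0.032 mid 0.4647 w 0.0273 ztop 0.0858
y0.040 mid 0.4647 w 0.0261 ztop 0.0764
y0.048 mid 0.4648 w 0.0195 ztop 0.0656
```

Pressed at about 10 N for over a second. Now I ease off and lift.

Emit:
drive_tool:
  moves:
    - [0,1,0,0,0,0,1]
    - [0,2.5,0,0,0,0,1]
    - [0,4.5,0,0,0,0,1]
    - [0,6,0,0,0,0,1]
    - [0,6,0,0,0,0,1]
    - [0,6,-1.5,0,0,0,1]
    - [0,6,-3,0,0,0,1]
    - [0,6,-4.5,0,0,0,1]
    - [0,6,-6,0,0,0,1]
    - [0,6,-8,0,0,0,1]
    - [0,6,-11,0,0,0,1]
    - [0,6,-14,0,0,0,1]

```text
t: 16.92
eef_pos: [0.4647, 0.0326, 0.2225]
ee_rot: [3.142, -0.0, 3.141]
force: [0.2, 0.5, -2.4]
width: 0.02
```

```bash
python3 m3.py l1
```

```text
16.925 [0.4647 0.0326 0.2225] [ 0.22  0.52 -2.41] [ 0.468  0.09  -0.012]
rolls y [(np.float64(-0.0764), np.float64(-0.0384), 3364), (np.float64(-0.0366), np.float64(-0.0285), 790), (np.float64(0.0114), np.float64(0.0237), 681), (np.float64(0.038), np.float64(0.0532), 735)]
y-0.080 mid 0.4659 w 0.0557 ztop 0.0911
y-0.072 mid 0.4655 w 0.0529 ztop 0.0930
y-0.064 mid 0.4655 w 0.0530 ztop 0.0928
y-0.056 mid 0.4654 w 0.0532 ztop 0.0928
y-0.048 mid 0.4653 w 0.0530 ztop 0.0928
y-0.040 mid 0.4653 w 0.0526 ztop 0.0926
y-0.032 mid 0.4643 w 0.0310 ztop 0.0834
y-0.024 mid 0.4644 w 0.0172 ztop 0.0767
y-0.016 mid 0.4644 w 0.0175 ztop 0.0769
y-0.008 mid 0.4641 w 0.0174 ztop 0.0765
y0.000 mid 0.4644 w 0.0172 ztop 0.0765
y0.008 mid 0.4642 w 0.0169 ztop 0.0774
y0.016 mid 0.4642 w 0.0192 ztop 0.0798
y0.024 mid 0.4641 w 0.0406 ztop 0.0815
y0.032 mid 0.4642 w 0.0274 ztop 0.0930
y0.040 mid 0.4642 w 0.0272 ztop 0.0929
y0.048 mid 0.4642 w 0.0194 ztop 0.0797
y0.056 mid 0.4640 w 0.0192 ztop 0.0794
```

Emit:
drive_tool:
  moves:
    - [0,0,-6,0,0,0,1]
    - [0,0,-16,0,0,0,1]
    - [0,0,-30,0,0,0,1]
    - [0,0,-45,0,0,0,1]
    - [0,0,-60,0,0,0,1]
    - [0,0,-72,0,0,0,1]
    - [0,0,-80,0,0,0,1]
    - [0,0,-83,0,0,0,1]
    - [0,0,-83,0,0,0,1]

```text
t: 18.1
eef_pos: [0.4646, 0.0325, 0.3052]
ee_rot: [3.142, -0.0, 3.141]
force: [0.6, 0.9, -3.2]
width: 0.0193
```

```bash
python3 m2.py l2
```

```text
18.1 [0.4646 0.0325 0.3052] [ 3.1416e+00 -2.0000e-04  3.1408e+00] 0.019313036855523803 [ 0.56  0.92 -3.17]
y-0.082 n154 x 0.4398..0.4894 mid 0.4646 ztop 0.1685
y-0.072 n4089 x 0.4405..0.4889 mid 0.4647 ztop 0.1757
y-0.062 n4025 x 0.4404..0.4889 mid 0.4647 ztop 0.1754
y-0.052 n3713 x 0.4404..0.4888 mid 0.4646 ztop 0.1756
y-0.042 n3175 x 0.4406..0.4889 mid 0.4647 ztop 0.1755
y-0.032 n1560 x 0.4491..0.4796 mid 0.4644 ztop 0.1661
y-0.022 n871 x 0.4557..0.4730 mid 0.4643 ztop 0.1594
y-0.012 n834 x 0.4555..0.4727 mid 0.4641 ztop 0.1593
y-0.002 n772 x 0.4558..0.4729 mid 0.4643 ztop 0.1593
y0.008 n860 x 0.4555..0.4730 mid 0.4643 ztop 0.1608
y0.018 n480 x 0.4543..0.4739 mid 0.4641 ztop 0.1626
tip y min [-0.0805 -0.0803 -0.0802 -0.0802 -0.0799]
```

View pics/l2.png

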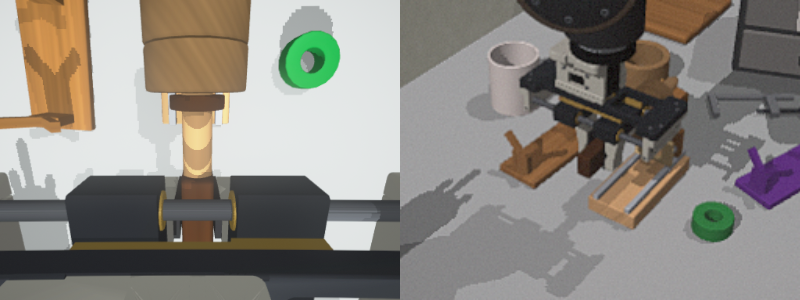

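All three rolls hang on the skewer just ahead of the shoulder, and the rack is empty. Now carrying it over the stand.

Emit:
drive_tool:
  moves:
    - [-5,0,0,0,0,0,1]
    - [-16,0,0,0,0,0.5,1]
    - [-32,0,0,0,0,1,1]
    - [-50,0,0,0,0,1.5,1]
    - [-70,-1,0,0,0,2,1]
    - [-90,-1,0,0,0,2.5,1]
    - [-110,-1,0,0,0,3,1]
    - [-128,-2,0,0,0,3.4,1]
    - [-144,-2.5,0,0,0,3.75,1]
    - [-156,-2.5,0,0,0,3.75,1]
    - [-163,-2.5,0,0,0,3.75,1]
    - [-163,-2.5,0,0,0,3.75,1]

```text
t: 19.75
eef_pos: [0.628, 0.0299, 0.3051]
ee_rot: [-3.142, -0.0, 3.075]
force: [-0.3, 1.1, -3.5]
width: 0.0199
```

Emit:
drive_tool:
  moves:
    - [0,0,5,0,0,0,1]
    - [0,0,15,0,0,0,1]
    - [0,0,27,0,0,0,1]
    - [0,0,39,0,0,0,1]
    - [0,0,50,0,0,0,1]
    - [0,0,57,0,0,0,1]
    - [0,0,60,0,0,0,1]
    - [0,0,60,0,0,0,1]

```text
t: 20.75
eef_pos: [0.6278, 0.03, 0.2453]
ee_rot: [-3.141, -0.0, 3.076]
force: [0.4, 0.0, -1.7]
width: 0.0199
```

```bash
python3 - <<'E'
from h import *
s=get_state();print(s['t'],s['eef_pos'].round(4),s['ee_rot'].round(4),s['force'].round(2))
f=grab_frame('top');S=grab_frame('side');W=grab_frame('wrist');np.savez('w_p.npz',**W);np.savez('top_p.npz',**f)
P=cloud(W);Q=P.reshape(-1,3);g=s['eef_pos']
m=(abs(Q[:,0]-g[0])<.05)&(Q[:,2]>.04)&(Q[:,2]<.15)
for a in np.arange(-.12,.03,.008):
    k=Q[m&(Q[:,1]>=a)&(Q[:,1]<a+.008)]
    if len(k)>20: l,h=np.percentile(k[:,0],[1,99]);print('y%.3f n%d x %.4f..%.4f ztop %.4f'%(a+.004,len(k),l,h,np.percentile(k[:,2],97)))
im=cv2.resize(f['img'][125:190,195:315],None,fx=5,fy=5,interpolation=cv2.INTER_CUBIC); im2=cv2.resize(S['img'][130:230,180:300],None,fx=5,fy=5,interpolation=cv2.INTER_CUBIC)
cv2.imwrite('pics/pp.png',cv2.resize(np.vstack([im,im2]),None,fx=.72,fy=.72)[...,::-1])
E
```

```text
20.75 [0.6278 0.03   0.2453] [-3.1415 -0.      3.0755] [ 0.37  0.01 -1.68]
y-0.084 n279 x 0.5938..0.6499 ztop 0.1109
y-0.076 n3326 x 0.5952..0.6486 ztop 0.1159
y-0.068 n3544 x 0.5957..0.6489 ztop 0.1160
y-0.060 n3186 x 0.5964..0.6492 ztop 0.1160
y-0.052 n3046 x 0.5967..0.6497 ztop 0.1160
y-0.044 n2597 x 0.5970..0.6495 ztop 0.1158
y-0.036 n1428 x 0.6020..0.6388 ztop 0.1066
y-0.028 n712 x 0.6095..0.6327 ztop 0.1058
y-0.020 n686 x 0.6156..0.6331 ztop 0.0997
y-0.012 n2734 x 0.6009..0.6682 ztop 0.1494
y-0.004 n4155 x 0.5821..0.6765 ztop 0.1498
y0.004 n843 x 0.5991..0.6758 ztop 0.1499
y0.012 n990 x 0.6127..0.6402 ztop 0.1481
y0.020 n1827 x 0.6052..0.6484 ztop 0.1398
y0.028 n337 x 0.6123..0.6413 ztop 0.1324
```

View pics/pp.png

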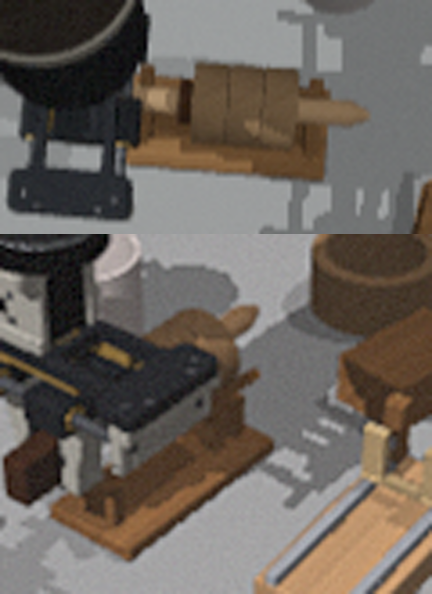

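Viewed 10 pictures so far. The stack lies between the posts, so I lower it to its seat.

Emit:
drive_tool:
  moves:
    - [0,0,5,0,0,0,1]
    - [0,0,11,0,0,0,1]
    - [0,0,17,0,0,0,1]
    - [0,0,22,0,0,0,1]
    - [0,0,25,0,0,0,1]
    - [0,0,27,0,0,0,1]
    - [0,0,28,0,0,0,1]
    - [0,0,29,0,0,0,1]
    - [0,0,29,0,0,0,1]

```text
t: 22.02
eef_pos: [0.6277, 0.03, 0.2164]
ee_rot: [3.142, 0.0, 3.075]
force: [-0.0, 0.1, -2.9]
width: 0.0197
```

Emit:
drive_tool:
  moves:
    - [0,0,0.5,0,0,0,1]
    - [0,0,1,0,0,0,1]
    - [0,0,1,0,0,0,1]

```text
t: 22.4
eef_pos: [0.628, 0.03, 0.2157]
ee_rot: [3.141, 0.001, 3.076]
force: [0.9, 0.6, 0.1]
width: 0.0193
```

Weight is now on the stand; opening gently.

Emit:
drive_tool:
  moves:
    - [0,0,0.3,0,0,0,0.5]
    - [0,0,0.3,0,0,0,0.4]
    - [0,0,0.3,0,0,0,0.2]
    - [0,0,0.3,0,0,0,0]
    - [0,0,0.3,0,0,0,-0.5]
    - [0,0,0.3,0,0,0,-1]
    - [0,0,0.3,0,0,0,-1]
    - [0,0,0.3,0,0,0,-1]

```text
t: 23.4
eef_pos: [0.6277, 0.0299, 0.215]
ee_rot: [-3.142, -0.0, 3.075]
force: [-0.3, 1.0, -0.4]
width: 0.078
```

Emit:
drive_tool:
  moves:
    - [0,0,-10,0,0,0,-1]
    - [0,0,-30,0,0,0,-1]
    - [0,0,-60,0,0,0,-1]
    - [0,0,-100,0,0,0,-1]
    - [30,10,-140,0,0,0,-1]
    - [70,13,-147,0,0,0,-1]
    - [99,13,-147,0,0,0,-1]
    - [99,13,-147,0,0,0,-1]
    - [99,13,-147,0,0,0,-1]

```text
t: 24.52
eef_pos: [0.5301, 0.0496, 0.3629]
ee_rot: [3.141, 0.001, 3.076]
force: [0.2, -0.5, 0.5]
width: 0.0873
```

```bash
python3 - <<'E'
from h import *
s=get_state();print(s['t'],s['eef_pos'].round(4),s['width'],s['force'].round(2))
f=grab_frame('top');S=grab_frame('side');W=grab_frame('wrist');np.savez('w1.npz',**W)
t0=load('top0.npz')['img'].astype(int); d=abs(f['img'].astype(int)-t0).sum(2)
a=cv2.resize(W['img'],(400,300)); b=cv2.resize(f['img'][80:260,100:400],(400,240)); c=cv2.resize(S['img'][100:280,80:400],(400,225))
cv2.imwrite('pics/fin.png',np.hstack([np.vstack([a,b]),np.vstack([c,cv2.resize(load('top0.npz')['img'][80:260,100:400],(400,240)),np.zeros((75,400,3),np.uint8)])])[...,::-1])
E
python3 m1.py | grep -v rail
```

```text
24.525 [0.5301 0.0496 0.3629] 0.0873083077530353 [ 0.22 -0.5   0.53]
grip y0.011 x 0.6165..0.6349 mid 0.6257 ztop 0.0729
grip y0.023 x 0.6167..0.6361 mid 0.6264 ztop 0.0730
grip y0.035 x 0.6176..0.6372 mid 0.6274 ztop 0.0731
grip y0.047 x 0.6185..0.6377 mid 0.6281 ztop 0.0731
grip y0.059 x 0.6194..0.6386 mid 0.6290 ztop 0.0729
grip y0.071 x 0.6199..0.6385 mid 0.6292 ztop 0.0730
rod y-0.104 x 0.5927..0.6308 mid 0.6118 ztop 0.0848
rod y-0.092 x 0.5944..0.6339 mid 0.6141 ztop 0.0848
rod y-0.080 x 0.5959..0.6372 mid 0.6166 ztop 0.0848
rod y-0.068 x 0.5975..0.6406 mid 0.6190 ztop 0.0847
rod y-0.056 x 0.5991..0.6447 mid 0.6219 ztop 0.0847
rod y-0.044 x 0.6003..0.6476 mid 0.6239 ztop 0.0847
rod y-0.032 x 0.6077..0.6367 mid 0.6222 ztop 0.0761
rod y-0.020 x 0.6152..0.6324 mid 0.6238 ztop 0.0696
rod y-0.008 x 0.6095..0.6548 mid 0.6321 ztop 0.0706
rod y0.004 x 0.6133..0.6503 mid 0.6318 ztop 0.0696Traceback (most recent call last):
  File "m1.py", line 13, in <module>
    strip('rolls',reg(278,352,20,140,.06,.095),.008)
    ~~~~~^^^^^^^^^^^^^^^^^^^^^^^^^^^^^^^^^^^^^^^^^^^
  File "m1.py", line 8, in strip
    for a in np.arange(y.min(),y.max(),step):
                       ~~~~~^^
    return umr_minimum(a, axis, None, out, keepdims, initial, where)
ValueError: zero-size array to reduction operation minimum which has no identity
```

View pics/fin.png

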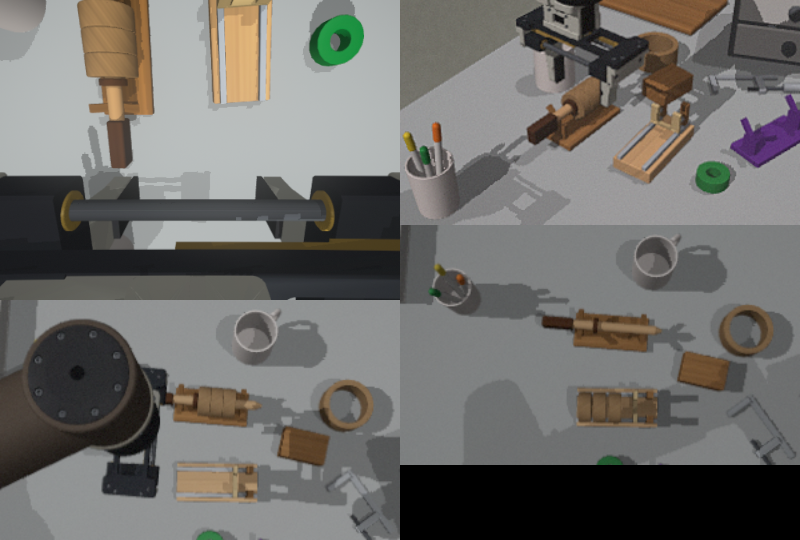

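The skewer is seated as at the start, with the same heights and line. The rolls hang between the posts and the bystanders haven't moved.

```bash
python3 -c "
from station import *
print(job_done())"
```

```text
the job is handed in; nothing more can be done
None
```

The job is handed in after about 24.5 s of robot time. All three rolls hang on the skewer, which lies back in both notches of its stand; no verdict was reported.

- **Threading:** I gripped the skewer at 60 N and slid it through the three bores; contact forces stayed below about 2 N on the way in.
- **Press:** I pressed the rolls against the sprung board. The wrist force read about 10 N for just over a second, and the highest reading was 10.5 N. I then eased off and lifted the stack clear of the rack.
- **Last checks:**
  - The grip height (0.073 m) and the skewer's line match the start to within about 0.5 mm.
  - The shoulder is back at about y = -0.04 m.
  - The rolls sit between the posts, just ahead of the shoulder.
  - The gripper is open and clear.
  - By eye, the mug, wide tape roll, block and clamp are where they were. The arm hid the cup in the final top view, but it stands upright and looks unmoved in the side view.
- **Disagreements:**
  - The top and wrist cameras differed by about 1.4 mm sideways before insertion, so I split the difference.
  - The moment reading during the press (about 3.1–3.7 N m) was higher than the force reading would give. The spring travel (about 3 mm) agreed with the force reading, so I relied on that.

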